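Reset the range adjuster of a pressure control with a flat screwdriver

TASK

Reset the pressure control on the bench: take the flat screwdriver out of the tool rack, lower it into the brass guide collar of the range adjuster (the one behind the longer scale window) and, pressing only lightly, turn it until the blade drops into the hidden slot. Then turn the adjuster clockwise until the lower pointer of that scale lines up with the set index above it, and put the screwdriver back in the rack, standing upright in one of its holes. Never lean or press hard on the control with the screwdriver, leave the differential adjuster beside it as it is, and do not push the other things about.

Things in the scene. Friction and masses are not known exactly. Their poses are not given: they have to be found in the camera images.
- control: Grey pressure control fixed to the bench, base plate 116 x 160 mm, housing 120 mm wide, flat top 77 mm high, front a slope with two scale windows. Origin on the bench; x to its back, y to its left seen from its front. Two brass guide collars on top at x = +12 mm: range adjuster's at y = +26 mm (behind the longer, 46 mm window), differential adjuster's at y = -36 mm.
- collar_mouth (a point): Centre of the rim of the range adjuster's brass guide collar, 93 mm above the bench; axes as the control's. The collar is 31 mm across at its rim; the bore is 12 mm across, countersunk to 21 mm in the top 7 mm. Pressing or levering on the control with more than 25 N spoils it.
- adjuster: The range adjuster's round slotted head, down the bore; origin at the centre of its top, 23 mm below the rim. One slot right across it, 4 mm wide, 6 mm deep, in a different, unmeasured direction every time (the axes do not show it). The head is sprung: gives 0.45 mm per N, 2 mm down to a hard stop, springs up round a blade in line within about 0.2 rad. More than 15 N on it spoils it.
- pointer_tip (a point): Upper end of the range pointer, a dark needle in the lower part of the longer window, behind a clear cover. Slides along the control's y, 24 mm of travel: turning the adjuster clockwise (seen from above) moves it to the right (control's -y) by 8 mm per radian. Turning takes about 0.025 N m; the blade has up to 0.2 rad of play either way in the slot.
- index_tip (a point): Lower end of the set index: a dark tab in the upper part of the same window, behind the cover, always to the right of the pointer (control's -y) by 7 to 16 mm at the start. It stays where it is. The pointer is set when both have the same y in the control's frame. The scale's marks are 2 mm apart.
- diff_pointer_tip (a point): Upper end of the needle in the shorter window, driven by the differential adjuster; to be left where it is.
- tool_rack: Dark steel tool rack bolted to the bench, a shelf 64 x 200 mm (x by y) and 10 mm thick on two end cheeks; origin on the bench under its middle, shelf top 106 mm above it. Three round holes 16 mm across at y = +60, 0 and -60 mm.
- rack_hole_0 (a point): Centre of the hole at y = +60 mm of the rack, at the shelf's top face, z up.
- rack_hole_1 (a point): Centre of the middle hole, at the shelf's top face (empty at the start).
- rack_hole_2 (a point): Centre of the hole at y = -60 mm, at the shelf's top face.
- flat_driver: Flat screwdriver, 0.14 kg, upright in an outer rack hole, shoulder on the shelf: round black handle 90 mm long (29 mm thick from 32 to 78 mm above the shoulder), steel shank 10 mm thick, 96 mm long to the end of its flat blade (10 mm wide, 2 mm thick, 15 mm long, corners slightly rounded). Origin on the axis at the shoulder; z up the handle, x along the blade's width. The other driver ends in a round socket.
- blade_tip (a point): Middle of the blade's end, 96 mm below the flat screwdriver's origin, axes as the screwdriver's.
- socket_driver: The other driver in the rack, same handle, shank 86 mm long with a round socket 12 mm thick at its end; origin at its shoulder. Not needed.
- flux_tin: Round tin 65 mm across, 33 mm high, behind the work; a bystander.
- tape_measure: Tape measure 33 x 70 x 61 mm standing at the control's right side; a bystander.
- flare_nut_1: Brass flare nut 21 x 18 x 26 mm standing at the control's left side; a bystander.
- flare_nut_2: Another such flare nut beside it; a bystander.

How it is judged:
By the outcome, as a careful person would: the job done as asked, in the order asked, and still so for the second after the job is handed in, with the robot touching nothing.
It also fails if it takes over 72 s, if anything falls off the work surface, if the arm or the gripper's body presses on something with over 40 N, if the wrist force passes 120 N, or if a joint passes its speed limit or range.

ROBOT

A 7-joint arm with a two-finger parallel gripper is mounted at the origin on the work surface; the furniture and walls round the work are solid. World frame = base frame: x ahead of the robot, y to its left, z up, the work surface at z = 0. Lengths are in m, angles in rad, forces in N, time in s.
With the tool pointing down it reaches from about 0.425 to 0.875 m from the base axis. Payload 4.7 kg.
Tool frame: the origin (TCP) lies where the fingers leave the gripper's body, on its centre line; the fingertips stand 70 mm ahead of it and the grasp point (between the pads) lies 51 mm ahead of it; z points along the fingers, y is the line along which they close (so a half turn about z gives the same grasp; the last joint's range is limited). The gripper opens to 87 mm and grips with 3 to 60 N. Pads are 19 mm wide; open, the fingers measure 117 mm over their backs; the gripper's body (75 mm by 190 mm) begins 51 mm behind the grasp point.
Start: joints at [1.165, 0.321, -0.07, 1.45, 0.023, 1.371, -0.057], TCP at [0.265, -0.594, 0.292] pointing down, gripper open.
Joint ranges: [-2.86, 2.86], [-0.3, 2.09], [-1.38, 1.24], [0.06, 2.45], [-1.56, 4.7], [0.09, 2.05], [-2.69, 2.69]. Speed limits (rad/s): [2.57, 2.57, 3.14, 3.14, 3.14, 3.14, 3.14].

INTERFACE

Orientations are given as a rotation vector (axis times angle).
In Python, from bench import ctrl gives the robot as it stands.
- The arm moves only by the tool drive_tool, never from a script. Its argument "motion" is a list of rows, each a list of 3 entries, a list of its own where there are three numbers: the shift along the tool's x, y, z in cm, then the turn, a rotation vector about the tool's x, y, z in degrees, then the opening, from -1 (shut) to 1 (fully open). In form: [[[x, y, z], [ax, ay, az], claw], ...]. A call has 1 to 12 rows; each row shifts and turns the commanded pose from where the row before left it, along the tool's axes as they then stand; what a row does not reach is not made up. A row lasts 1/8 s, in which the tool goes at most 62.5 mm and 10.7 degrees, less where a joint would pass 70% of its speed; a pose out of reach is approached as far as the arm can. A call with a gripper value outside its range is refused whole. The fingers move at their own pace and stop on an object; "force" is the grip in N (left out, the last holds). Time passes only in rows, so rows that do not move let the fingers close. It gives the time, the measured TCP pose, the force, the opening and the grip force at its end, in the units of the state.
- ctrl.get_state(): the state, without advancing time (a new reading comes with each control period).
- ctrl.get_image(name): name is "scene" or "side" or "wrist"; returns the picture (480x640x3 uint8, red, green, blue); there is no depth.
- ctrl.calibration(name): a dict with "K" (3x3 intrinsics, pixels), "distortion" ([k1, k2, p1, p2, k3] as OpenCV has them; the pictures are not rectified), "origin" and "attitude" of the camera in the world; the wrist camera has in their place "tool_from_camera" (4x4, takes a point from camera to tool coordinates, whose origin is the TCP and whose axes are the flange's). Camera axes: x right, y up, looking along -z (the intrinsics and any distortion apply to the point x, -y, -z); pixel columns grow to the right and rows downward; lengths in m; the calibration is good to about 2 mm. A picture is of the moment at which its call begins: read the wrist's pose just before it. calibration takes no time and is no camera call.
- ctrl.close_job(): hands the job in; it is judged then, once.
The state is a dict: "time": time; "joint_positions": joint angles; "qd": joint speeds; "joint_torque": joint torques, N m; "position": TCP position; "tool_rot": TCP orientation; "ft_force": force on the tool from outside, world axes, zero at the start; "torque": the same for the moment, N m; "grip_width": opening from 0.0 (shut) to 1.0 (fully open); "grip_force": force on a finger pad.
Only numpy, scipy, OpenCV 4.12 (cv2) and the standard library are available. Lean on these libraries where they do the work, as an engineer would, in place of code of your own. Each camera call takes 0.05 s, during which the arm holds its last target. There are 200 camera calls.

## Working session

There is one attempt and no reset: what is moved stays moved. The work goes in short steps, Python scripts to look and compute and a tool call to move; the robot and the scene stay as the last step left them, time stands still between calls to the robot, and variables do not carry over. Pictures are saved under pics/ and viewed, at most 10 in all, crops included, and the job is handed in when it is done.

Besides the shell and the picture viewer there is one more tool, called after "Emit:" as name(argument=value, ...), one argument or row to a line, values as JSON. drive_tool: Moves the arm, as the interface text tells. Its arguments: {"type":"object","properties":{"motion":{"type":"array","items":{"type":"array"}},"force":{"type":"number"}},"required":["motion"]}

```bash
ls; mkdir -p pics; python3 - <<'E'
from bench import ctrl
import cv2,numpy as np
np.set_printoptions(precision=4,suppress=True)
s=ctrl.get_state();print(s['time'],s['position'],s['tool_rot'])
ims=[]
for n in ["scene","side","wrist"]:
    c=ctrl.calibration(n);print(n,c)
    im=ctrl.get_image(n)[:,:,::-1];cv2.imwrite(f'pics/{n}0.png',im);ims.append(im)
E
```

```text
pics
0.0 [ 0.2647 -0.5932  0.2911] [-3.0708 -0.6543  0.0008]
scene {'K': array([[563.5074,   0.    , 320.9189],
       [  0.    , 563.5074, 240.7609],
       [  0.    ,   0.    ,   1.    ]]), 'distortion': array([-0.0458,  0.    ,  0.    ,  0.    ,  0.    ]), 'origin': array([-0.1662,  0.4695,  0.8338]), 'attitude': array([ 0.5076, -1.0193, -2.0529])}
side {'K': array([[462.548 ,   0.    , 323.2916],
       [  0.    , 462.548 , 240.4851],
       [  0.    ,   0.    ,   1.    ]]), 'distortion': array([-0.0392,  0.    ,  0.    ,  0.    ,  0.    ]), 'origin': array([0.4977, 0.7353, 0.6878]), 'attitude': array([ 0.0997, -1.4134, -2.698 ])}
wrist {'K': array([[386.6079,   0.    , 319.3536],
       [  0.    , 386.6079, 233.2259],
       [  0.    ,   0.    ,   1.    ]]), 'distortion': array([-0.0326,  0.    ,  0.    ,  0.    ,  0.    ]), 'tool_from_camera': array([[ 0.0003,  0.9682,  0.2504,  0.0695],
       [ 1.    , -0.0008,  0.0019, -0.0007],
       [ 0.002 ,  0.2504, -0.9681, -0.0912],
       [ 0.    ,  0.    ,  0.    ,  1.    ]])}
```

View pics/scene0.png

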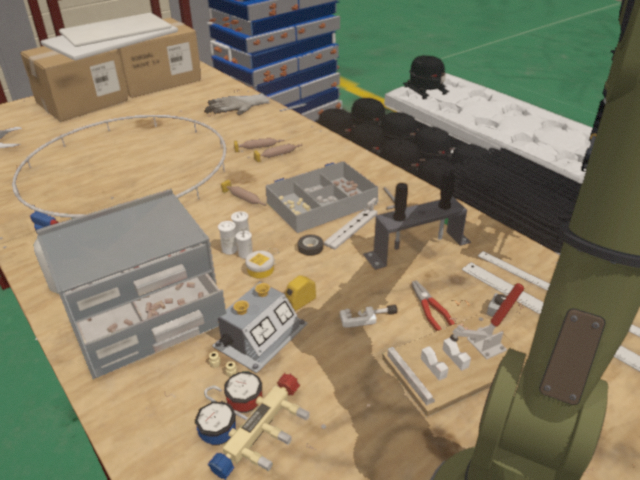

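View pics/side0.png

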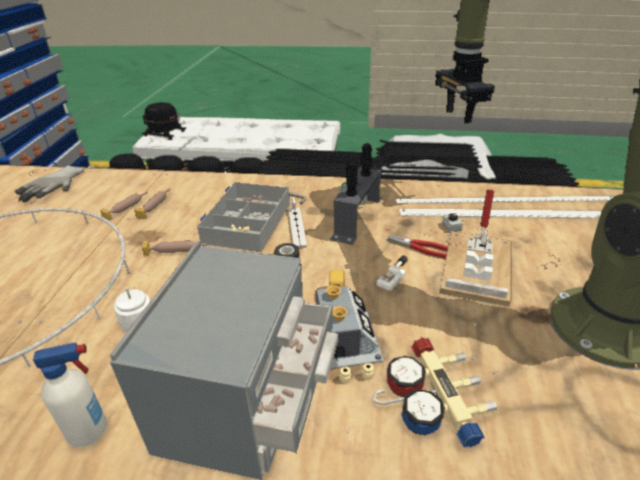

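The scene view shows the control at about (262,325), with its collars at (239,306) and (262,290). The rack is at about (417,230), with drivers at (401,200) and (446,190). I'll enlarge the rack and the control.

```bash
cat > h.py <<'E'
from bench import ctrl
import cv2,numpy as np
from scipy.spatial.transform import Rotation as R
np.set_printoptions(precision=4,suppress=True)
F=np.diag([1.,-1,-1])
def campose(n,s=None):
    c=ctrl.calibration(n)
    if 'origin' in c: return c['K'],c['distortion'],R.from_rotvec(c['attitude']).as_matrix(),np.array(c['origin'])
    s=s or ctrl.get_state();T=np.array(c['tool_from_camera']);Rt=R.from_rotvec(s['tool_rot']).as_matrix()
    return c['K'],c['distortion'],Rt@T[:3,:3],Rt@T[:3,3]+np.array(s['position'])
def proj(cp,P):
    K,d,Rc,o=cp;p=(np.atleast_2d(P)-o)@Rc@F
    return cv2.projectPoints(p.reshape(-1,1,3),np.zeros(3),np.zeros(3),K,d)[0].reshape(-1,2)
def ray(cp,uv):
    K,d,Rc,o=cp;q=cv2.undistortPoints(np.array(uv,float).reshape(-1,1,2),K,d).reshape(-1,2)
    v=np.c_[q,np.ones(len(q))]@F@Rc.T
    return o,v
def onz(cp,uv,z):
    o,v=ray(cp,uv);return o+v*((z-o[2])/v[:,2])[:,None]
def crop(im,x0,y0,w,h,k): return cv2.resize(im[y0:y0+h,x0:x0+w],None,fx=k,fy=k,interpolation=cv2.INTER_CUBIC)
E
python3 - <<'E'
from h import *
s=cv2.imread('pics/scene0.png');d=cv2.imread('pics/side0.png')
a=np.hstack([crop(s,360,170,120,100,3.33),crop(s,205,275,120,100,3.33)])
b=np.hstack([crop(d,310,140,100,75,4)[:, :400],crop(d,300,260,100,75,4)])
cv2.imwrite('pics/c1.png',np.vstack([a[:,:798],np.pad(b,((0,0),(0,0),(0,0)))[:267,:798]])[:600]);print(a.shape,b.shape)
cs=campose('scene')
print(onz(cs,[(239,306),(262,290)],.093))
print(onz(cs,[(401,183),(446,172)],.196))
E
```

```text
(333, 800, 3) (300, 800, 3)
[[0.5501 0.1118 0.093 ]
 [0.5604 0.0523 0.093 ]]
[[ 0.5589 -0.3191  0.196 ]
 [ 0.5287 -0.4313  0.196 ]]
```

View pics/c1.png

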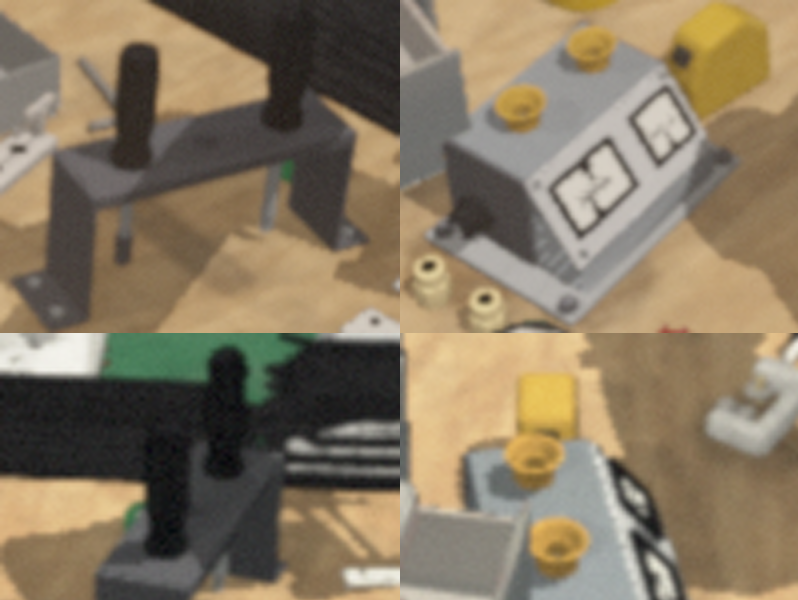

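The left-hand driver (scene crop) ends in a dark round socket at (123,250). The right-hand one, further from the robot's left, has a thin flat steel shank, so that is the flat driver. The range collar is the one behind the longer window, at scene px (241.3,305.6) and side px (339.5,311.8).

```bash
python3 - <<'E'
from h import *
cs=campose('scene');cd=campose('side')
print('rims scene',onz(cs,[(241.3,305.6),(262.1,287.9)],.093))
print('rims side',onz(cd,[(339.5,311.8),(333.75,291.3)],.093))
print('driver base scene flat, socket',onz(cs,[(445.3,204.5),(399.3,217.1)],.108))
print('driver base side flat,socket',onz(cd,[(310+225/4,140+(470-333)/4),(310+165/4,140+(548-333)/4)],.108))
s=ctrl.get_state();print(s['joint_positions'])
E
```

```text
rims scene [[0.5482 0.1078 0.093 ]
 [0.5655 0.0487 0.093 ]]
rims side [[0.5476 0.109  0.093 ]
 [0.5636 0.0527 0.093 ]]
driver base scene flat, socket [[ 0.5238 -0.4391  0.108 ]
 [ 0.555  -0.3188  0.108 ]]
driver base side flat,socket [[ 0.519  -0.4295  0.108 ]
 [ 0.5533 -0.3144  0.108 ]]
[ 1.1651  0.3217 -0.0701  1.4514  0.0226  1.3708 -0.0569]
```

Emit:
drive_tool(
  motion=[
    [[5,-0.68,0],[0,0,0],1],
    [[5,-0.68,0],[0,0,0],1],
    [[5,-0.68,0],[0,0,0],1],
    [[5,-0.68,0],[0,0,0],1],
    [[5,-0.68,0],[0,0,0],1],
    [[5,-0.68,0],[0,0,0],1],
    [[0,0,0],[0,0,10],1],
    [[0,0,0],[0,0,10],1],
    [[0,0,0],[0,0,10],1],
    [[0,0,0],[0,0,10],1],
    [[0,0,0],[0,0,0],1],
    [[0,0,0],[0,0,0],1],
  ],
)

```text
time: 1.65
position: [0.5222, -0.4339, 0.292]
tool_rot: [-3.112, 0.431, 0.001]
ft_force: [0.3, -0.4, -0.2]
grip_width: 1.002
grip_force: 0.0
```

```bash
python3 - <<'E'
from h import *
s=ctrl.get_state();print(s['time'],s['position'],R.from_rotvec(s['tool_rot']).as_matrix(),s['joint_positions'],s['qd'],s['ft_force'])
im=ctrl.get_image('wrist')[:,:,::-1].copy();cv2.imwrite('pics/w1.png',im)
cp=campose('wrist',s)
print(proj(cp,[(.5225,-.434,.196),(.5225,-.434,.108)]))
E
```

```text
1.65 [ 0.5222 -0.4339  0.292 ] [[ 0.9623 -0.2719 -0.0004]
 [-0.2719 -0.9623  0.0002]
 [-0.0004 -0.0001 -1.    ]] [ 0.7319  0.3845 -0.105   1.3681  0.04    1.3915 -1.2188] [ 0.0032 -0.0021 -0.0034 -0.0007 -0.0027 -0.0014 -0.011 ] [ 0.2737 -0.3564 -0.1758]
[[322.5485 270.4818]
 [321.8176 229.0533]]
```

View pics/w1.png

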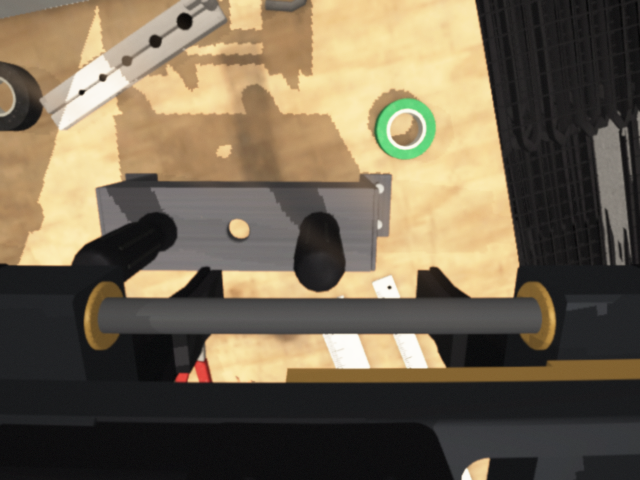

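The wrist view shows the handle top at about (319,265), centred between the fingers, the shelf's middle hole empty at (239,229), and the socket driver clear at the left. I'll descend and grip.

Emit:
drive_tool(
  motion=[
    [[0,0,2.5],[0,0,0],1],
    [[0,0,2.5],[0,0,0],1],
    [[0,0,2],[0,0,0],1],
    [[0,0,1],[0,0,0],1],
    [[0,0,0],[0,0,0],0.2],
    [[0,0,0],[0,0,0],-0.5],
    [[0,0,0],[0,0,0],-1],
    [[0,0,0],[0,0,0],-1],
    [[0,0,0],[0,0,0],-1],
    [[0,0,0],[0,0,0],-1],
  ],
  force=40,
)

```text
time: 2.95
position: [0.5222, -0.4341, 0.2123]
tool_rot: [3.111, -0.436, 0.0]
ft_force: [0.6, 0.3, -0.2]
grip_width: 0.403
grip_force: 0.0
```

Emit:
drive_tool(
  motion=[
    [[0,0,0],[0,0,0],-1],
    [[0,0,0],[0,0,0],-1],
    [[0,0,0],[0,0,0],-1],
    [[0,0,0],[0,0,0],-1],
  ],
  force=40,
)

```text
time: 3.45
position: [0.5222, -0.434, 0.2122]
tool_rot: [3.111, -0.436, -0.0]
ft_force: [0.3, 0.3, 0.3]
grip_width: 0.328
grip_force: 40.0
```

Emit:
drive_tool(
  motion=[
    [[0,0,-1],[0,0,0],-1],
    [[0,0,-3],[0,0,0],-1],
    [[0,0,-3],[0,0,0],-1],
    [[0,0,-3],[0,0,0],-1],
    [[0,0,-3],[0,0,0],-1],
    [[0,0,-1],[0,0,0],-1],
    [[0,0,0],[0,0,0],-1],
  ],
)

```text
time: 4.32
position: [0.5223, -0.4341, 0.3526]
tool_rot: [3.111, -0.436, 0.001]
ft_force: [0.5, 0.6, -1.5]
grip_width: 0.321
grip_force: 40.0
```

```bash
python3 - <<'E'
from h import *
s=ctrl.get_state();print(s['time'],s['position'],s['tool_rot'],s['joint_positions'],s['ft_force'],s['grip_width'],s['grip_force'])
p=np.array(s['position']);tip=p-[0,0,.051+.056+.096]
im=ctrl.get_image('scene')[:,:,::-1].copy();cv2.imwrite('pics/s2.png',im)
im2=ctrl.get_image('side')[:,:,::-1].copy();cv2.imwrite('pics/d2.png',im2)
for n in('scene','side'):print(proj(campose(n),[tip,tip+[0,0,.096],p-[0,0,.051]]))
E
```

```text
4.325 [ 0.5223 -0.4341  0.3526] [ 3.1107 -0.4357  0.0011] [ 0.7288  0.3672 -0.1032  1.2719  0.0373  1.5033 -1.2192] [ 0.5285  0.5655 -1.4534] 0.3209335420223555 39.99209570232779
[[446.4993 190.3268]
 [451.7206 153.0074]
 [454.9644 129.6411]]
[[365.6709 159.7295]
 [367.0096 126.0511]
 [367.8366 105.0342]]
```

Emit:
drive_tool(
  motion=[
    [[-2.47,-1.37,0],[0,0,0],-1],
    [[-2.47,-1.37,0],[0,0,0],-1],
    [[-0.75,-5.02,0],[0,0,0],-1],
    [[-0.75,-5.02,0],[0,0,0],-1],
    [[-0.75,-5.02,0],[0,0,0],-1],
    [[-0.75,-5.02,0],[0,0,0],-1],
    [[-0.75,-5.02,0],[0,0,0],-1],
    [[-0.75,-5.02,0],[0,0,0],-1],
    [[-0.75,-5.02,0],[0,0,0],-1],
    [[-0.75,-5.02,0],[0,0,0],-1],
    [[-0.75,-5.02,0],[0,0,0],-1],
    [[-0.75,-5.02,0],[0,0,0],-1],
  ],
)

```text
time: 5.92
position: [0.5475, 0.1105, 0.3508]
tool_rot: [3.11, -0.436, -0.003]
ft_force: [0.4, -0.5, -0.4]
grip_width: 0.328
grip_force: 40.0
```

Emit:
drive_tool(
  motion=[
    [[0,0,0],[0,0,-10],-1],
    [[0,0,0],[0,0,-10],-1],
    [[0,0,0],[0,0,-10],-1],
    [[0,0,0],[0,0,-10],-1],
    [[0,0,0],[0,0,-10],-1],
    [[0,0,0],[0,0,-10],-1],
    [[0,0,0],[0,0,-10],-1],
    [[0,0,0],[0,0,-10],-1],
    [[0,0,0],[0,0,-10],-1],
    [[0,0,0],[0,0,-10],-1],
    [[0,0,0],[0,0,-6],-1],
    [[0,0,0],[0,0,0],-1],
  ],
)

```text
time: 7.42
position: [0.5476, 0.1089, 0.3509]
tool_rot: [-2.221, -2.22, 0.003]
ft_force: [-0.0, -1.0, -1.5]
grip_width: 0.329
grip_force: 40.0
```

```bash
python3 - <<'E'
from h import *
s=ctrl.get_state();print(s['time'],s['position'],s['tool_rot'],s['joint_positions'],s['ft_force'])
p=np.array(s['position']);tip=p-[0,0,.203]
o=[]
for n,(x,y) in (('scene',(200,235)),('side',(285,215))):
    im=ctrl.get_image(n)[:,:,::-1].copy();cv2.imwrite(f'pics/{n}3.png',im)
    print(proj(campose(n),[tip,tip+[0,0,.096],[.548,.108,.093]]))
    o.append(crop(im,x,y,100,120,4))
cv2.imwrite('pics/c3.png',np.hstack(o))
im=ctrl.get_image('wrist')[:,:,::-1].copy();cv2.imwrite('pics/w3.png',im)
print(proj(campose('wrist',s),[tip,[.548,.108,.093]]))
E
```

```text
7.425 [0.5476 0.1089 0.3509] [-2.2208 -2.2202  0.0028] [ 0.3325  0.1485 -0.6399  1.5717  0.0887  1.4532 -0.313 ] [-0.0417 -0.9594 -1.5099]
[[238.0804 284.3247]
 [232.5501 242.8494]
 [241.2889 305.7016]]
[[339.6755 289.1673]
 [340.0257 245.1454]
 [339.3182 311.4237]]
[[318.9189 225.4876]
 [319.576  212.7447]]
```

View pics/c3.png

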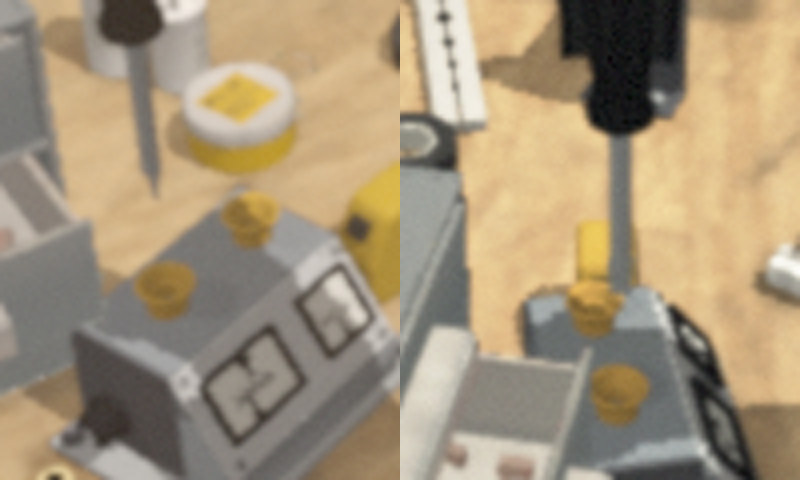

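View pics/w3.png

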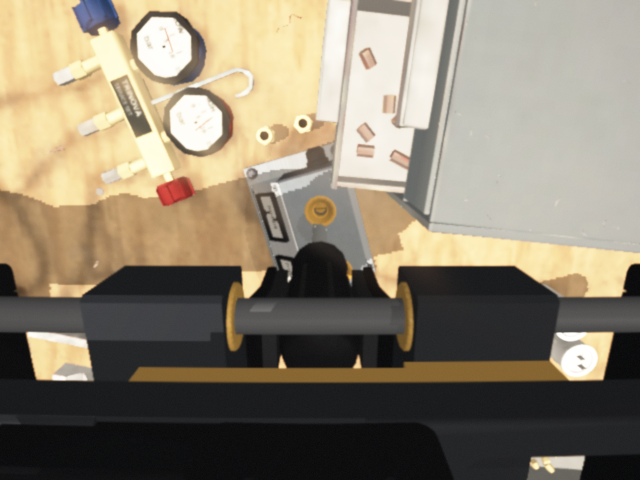

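The wrist view shows the rim at (320,210), just ahead of the shank, and the long window edge-on at (272,215). In the scene crop the tip is at (238.8,284.3) and the rim at (241.3,304.5). In the side crop they are at (340.2,287.5) and (340,310.8). The tip is nearly over the collar. I'll lower to just above it and swing the wrist camera round to the control's front to read the gap.

Emit:
drive_tool(
  motion=[
    [[0,0,0.5],[0,0,-10],-1],
    [[0,0,0.5],[0,0,-10],-1],
    [[0,0,0.5],[0,0,-10],-1],
    [[0,0,0.5],[0,0,-10],-1],
    [[0,0,0.5],[0,0,-10],-1],
    [[0,0,0.5],[0,0,-10],-1],
    [[0,0,0.5],[0,0,-10],-1],
    [[0,0,0.5],[0,0,-10],-1],
    [[0,0,0.4],[0,0,-10],-1],
    [[0,0,0],[0,0,-10],-1],
    [[0,0,0],[0,0,-5],-1],
    [[0,0,0],[0,0,0],-1],
  ],
)

```text
time: 9.07
position: [0.548, 0.1091, 0.3081]
tool_rot: [0.408, -3.115, 0.0]
ft_force: [-0.5, 0.4, -1.3]
grip_width: 0.328
grip_force: 40.0
```

```bash
python3 - <<'E'
from h import *
s=ctrl.get_state();print(s['time'],s['position'],s['tool_rot'],s['joint_positions'],s['ft_force'])
p=np.array(s['position']);tip=p-[0,0,.203]
o=[]
for n,(x,y) in (('scene',(210,260)),('side',(310,260))):
    im=ctrl.get_image(n)[:,:,::-1].copy();cv2.imwrite(f'pics/{n}4.png',im)
    print(proj(campose(n),[tip,[.548,.108,.093]]))
    o.append(crop(im,x,y,60,60,5))
im=ctrl.get_image('wrist')[:,:,::-1].copy();cv2.imwrite('pics/w4.png',im)
q=proj(campose('wrist',s),[tip,[.548,.108,.093],[.5437-.045*.961-.02*.276, .0797-.045*.276+.02*.961,.05]]);print(q)
x,y=q[2].astype(int);print(x-50,y-60)
o.append(crop(im,x-50,y-60,100,120,5))
h=np.zeros((600,800,3),np.uint8);h[:300,:300]=o[0];h[300:,:300]=o[1];h[:,300:]=o[2]
cv2.imwrite('pics/c4.png',h)
E
```

```text
9.075 [0.548  0.1091 0.3081] [ 0.4085 -3.1147  0.0001] [ 0.4724  0.192  -0.8068  1.6356  0.141   1.3745  1.4788] [-0.4685  0.3827 -1.2819]
[[240.1824 301.3002]
 [241.2889 305.7016]]
[[339.3097 307.005 ]
 [339.3182 311.4237]]
[[317.4414 221.9494]
 [316.1922 218.3123]
 [308.3412 145.0007]]
258 85
```

View pics/c4.png

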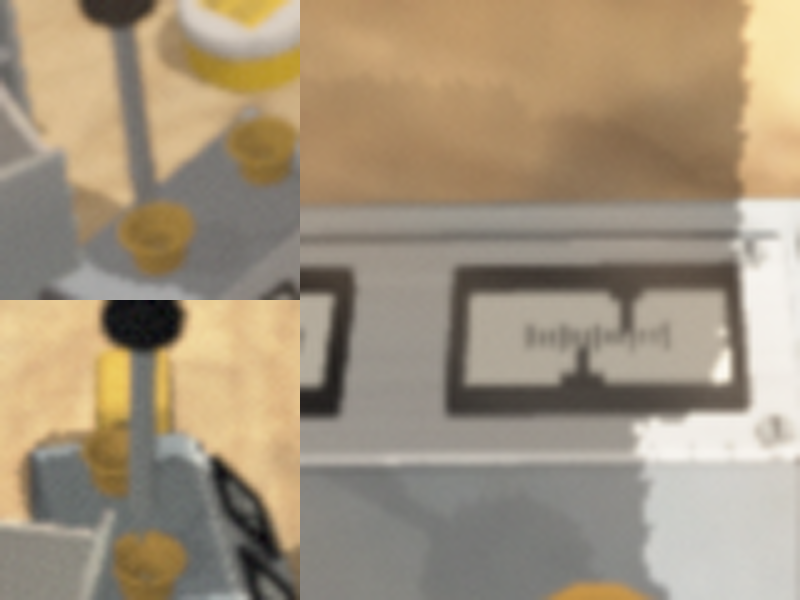

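The wrist crop shows the long window upside-down. The pointer comes from the frame's outer side with its tip at crop (627,330), and the index from the housing side with its tip at (582,348). That puts the gap at about 45/5.72 ≈ 7.9 mm. The driver tip seems slightly off the rim centre in the scene and side tiles, so I'll measure that numerically.

```bash
cat > m.py <<'E'
from h import *
def rim(im,box):
    x0,y0,x1,y1=box;c=im[y0:y1,x0:x1];h=cv2.cvtColor(c,cv2.COLOR_BGR2HSV)
    m=((h[...,0]>8)&(h[...,0]<28)&(h[...,1]>150)).astype(np.uint8)
    n,l,st,ce=cv2.connectedComponentsWithStats(m);k=1+np.argmax(st[1:,4]);m=l==k
    r=np.where(m.any(1))[0]
    return [(y0+i,x0+np.where(m[i])[0].min(),x0+np.where(m[i])[0].max()) for i in r]
def shank(im,rows,x0,x1):
    for r in rows:
        g=cv2.cvtColor(im,cv2.COLOR_BGR2HSV)[r,x0:x1];print(r,' '.join(f'{a[1]}/{a[2]}' for a in g))
if __name__=='__main__':
    s=cv2.imread('pics/scene4.png');d=cv2.imread('pics/side4.png')
    print(rim(s,(225,292,255,322)));print(rim(d,(325,300,355,325)))
    print('scene');shank(s,range(284,302,3),230,246);print('side');shank(d,range(280,308,4),330,348)
    w=cv2.imread('pics/w4.png',0)
    for r in range(142,164): print(r,w[r,305:335])
    for n in('scene','side'):
        b=np.array([.548,.109,.093]);cp=campose(n);print(proj(cp,[b+[.001,0,0],b+[0,.001,0]])-proj(cp,b), proj(cp,b+[0,0,.03])-proj(cp,b))
E
python3 m.py
```

```text
[(np.int64(302), np.int64(241), np.int64(244)), (np.int64(303), np.int64(241), np.int64(246)), (np.int64(304), np.int64(237), np.int64(246)), (np.int64(305), np.int64(236), np.int64(246)), (np.int64(306), np.int64(235), np.int64(246)), (np.int64(307), np.int64(236), np.int64(246)), (np.int64(308), np.int64(244), np.int64(245)), (np.int64(309), np.int64(244), np.int64(245)), (np.int64(310), np.int64(244), np.int64(244)), (np.int64(311), np.int64(243), np.int64(243)), (np.int64(312), np.int64(242), np.int64(242))]
[(np.int64(308), np.int64(335), np.int64(342)), (np.int64(309), np.int64(336), np.int64(344)), (np.int64(310), np.int64(335), np.int64(344)), (np.int64(311), np.int64(334), np.int64(344)), (np.int64(312), np.int64(336), np.int64(345)), (np.int64(313), np.int64(335), np.int64(343)), (np.int64(314), np.int64(335), np.int64(343)), (np.int64(315), np.int64(335), np.int64(342)), (np.int64(316), np.int64(335), np.int64(342)), (np.int64(317), np.int64(336), np.int64(341)), (np.int64(318), np.int64(337), np.int64(339)), (np.int64(319), np.int64(338), np.int64(340))]
scene
284 93/208 
[... 3751 characters left out ...]
74]
159 [169 169 169 168 159 137 125 116  88  73  87 117 129 141 162 171 170 171
 169 170 169 170 171 170 171 172 171 172 172 172]
160 [166 166 166 165 149 108  87  79  72  68  73  80  87 112 147 159 159 160
 160 159 161 161 160 161 161 161 162 160 163 163]
161 [145 144 146 144 130  93  70  68  68  65  66  68  71  88 117 127 127 128
 128 128 127 128 130 128 130 129 133 133 133 133]
162 [94 95 95 93 88 75 69 68 67 68 68 68 68 72 81 84 86 85 86 86 87 89 89 91
 91 91 93 93 95 96]
163 [71 70 70 71 71 70 71 70 69 69 71 70 70 70 70 71 71 72 71 73 74 74 75 76
 78 80 80 82 83 84]
[[-0.2786 -0.2817]
 [-0.4467  0.2285]] [[ -1.5717 -11.6861]]
[[-0.5389 -0.0368]
 [-0.0463  0.374 ]] [[  0.095  -12.1439]]
```

The gap comes out at 8.86 px / 1.145 px/mm ≈ 7.7 mm, so about 0.97 rad. The shank sits about 2.8 mm off the tool axis along −x. I'll check the rim centre in both wrist pictures, then correct.

```bash
python3 - <<'E'
from m import *
for f,b in(('w3',(295,185,350,245)),('w4',(285,185,350,250))):
    im=cv2.imread(f'pics/{f}.png');r=rim(im,b);print(f,[tuple(map(int,a)) for a in r])
im=cv2.imread('pics/w4.png');v=cv2.imread('pics/w3.png')
h=np.hstack([crop(v,285,180,70,90,5.5)[:495,:385],crop(im,280,180,70,90,5.5)[:495,:385]]);cv2.imwrite('pics/c5.png',h)
E
```

```text
w3 [(197, 317, 320), (198, 314, 324), (199, 312, 326), (200, 311, 327), (201, 310, 329), (202, 309, 330), (203, 308, 331), (204, 307, 331), (205, 307, 332), (206, 306, 333), (207, 306, 333), (208, 306, 334), (209, 306, 334), (210, 306, 334), (211, 306, 334), (212, 306, 334), (213, 306, 334), (214, 306, 334), (215, 306, 333), (216, 307, 333), (217, 307, 332), (218, 307, 332), (219, 308, 332), (220, 309, 331), (221, 310, 330), (222, 311, 329), (223, 322, 327), (224, 324, 326)]
w4 [(203, 312, 322), (204, 310, 323), (205, 309, 325), (206, 307, 327), (207, 306, 329), (208, 305, 329), (209, 304, 330), (210, 304, 331), (211, 303, 332), (212, 302, 332), (213, 302, 333), (214, 302, 333), (215, 302, 333), (216, 302, 333), (217, 302, 334), (218, 301, 334), (219, 302, 334), (220, 301, 334), (221, 301, 334), (222, 302, 333), (223, 302, 333), (224, 303, 333), (225, 303, 332), (226, 304, 332), (227, 304, 332), (228, 305, 331), (229, 306, 330), (230, 307, 329), (231, 309, 328), (232, 309, 309)]
```

View pics/c5.png

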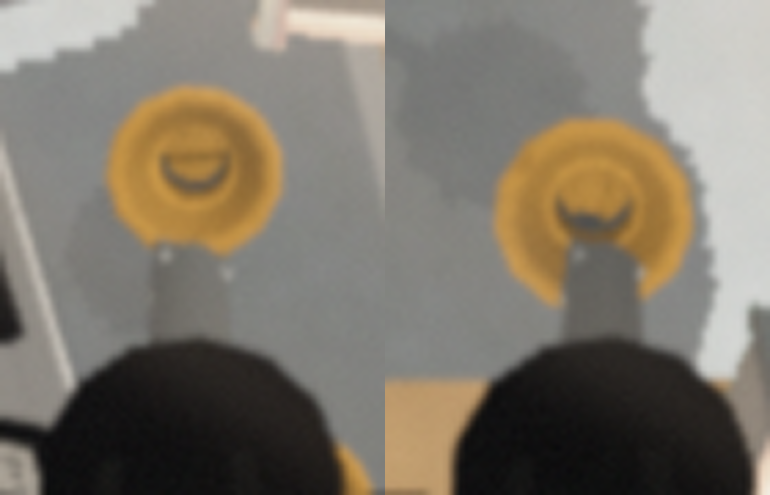

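The crops show the blade end just short of the bore, centred at column ≈320.3 in both, with rim centres at (320,210.7) and (317.7,218.3). I'll work out the tip offset in the tool frame.

```bash
python3 - <<'E'
from h import *
c=ctrl.calibration('wrist');T=np.array(c['tool_from_camera']);print(T)
s=ctrl.get_state();Rt=R.from_rotvec(s['tool_rot']).as_matrix();print(s['tool_rot'],Rt)
# tool-frame projection
cp=(c['K'],c['distortion'],T[:3,:3],T[:3,3])
print(proj(cp,[[0,0,.203],[0,0,.107],[0,0,.08],[-.0028,0,.203]]))
for uv in [(320.4,228),(320.4,224)]:
    o,v=ray(cp,[uv]);print(o+v*((.203-o[2])/v[:,2])[:,None])
# rim in tool coords in w4 and w3 pose
for uv,zz,rv,p in [((317.7,218.3),.2151,[.4085,-3.1147,.0001],[.548,.1091,.3081]),((320,210.7),.2579,[-2.2208,-2.2202,.0028],[.5476,.1089,.3509])]:
    o,v=ray(cp,[uv]);q=(o+v*((zz-o[2])/v[:,2])[:,None])[0];print('rim tool',q,'world',R.from_rotvec(rv).apply(q)+p)
E
```

```text
[[ 0.0003  0.968   0.2508  0.0671]
 [ 1.      0.0002 -0.0021  0.0009]
 [-0.002   0.2508 -0.968  -0.0912]
 [ 0.      0.      0.      1.    ]]
[ 0.4088 -3.1147  0.0002] [[-0.9661 -0.258  -0.0001]
 [-0.258   0.9661 -0.0002]
 [ 0.0002 -0.0001 -1.    ]]
[[317.4304 221.8818]
 [316.9374 261.4402]
 [316.7089 279.8089]
 [317.4337 225.3744]]
[[-0.0049  0.0023  0.203 ]]
[[-0.0017  0.0023  0.203 ]]
rim tool [0.0002 0.0002 0.2151] world [0.5477 0.1092 0.093 ]
rim tool [-0.002   0.0022  0.2579] world [0.5492 0.1068 0.093 ]
```

The calibration reading changes between calls, so I'll see whether averaging helps.

```bash
python3 - <<'E'
from h import *
a=np.array([np.array(ctrl.calibration('wrist')['tool_from_camera']) for _ in range(300)])
print(a.std(0)[:3],a.mean(0)[:3])
b=np.array([ctrl.calibration('scene')['origin'] for _ in range(5)]);print(b)
T=np.eye(4);T[:3]=a.mean(0)[:3]
c=ctrl.calibration('wrist');cp=(c['K'],c['distortion'],T[:3,:3],T[:3,3])
print(proj(cp,[[0,0,.203],[0,0,.107]]))
for uv in [(320.4,228),(320.4,224)]:
    o,v=ray(cp,[uv]);print(o+v*((.203-o[2])/v[:,2])[:,None])
for uv,zz,rv,p in [((317.7,218.3),.2151,[.4085,-3.1147,.0001],[.548,.1091,.3081]),((320,210.7),.2579,[-2.2208,-2.2202,.0028],[.5476,.1089,.3509])]:
    o,v=ray(cp,[uv]);q=(o+v*((zz-o[2])/v[:,2])[:,None])[0];print('rim tool',q,'world',R.from_rotvec(rv).apply(q)+p)
E
```

```text
[[0. 0. 0. 0.]
 [0. 0. 0. 0.]
 [0. 0. 0. 0.]] [[ 0.0003  0.968   0.2508  0.0671]
 [ 1.      0.0002 -0.0021  0.0009]
 [-0.002   0.2508 -0.968  -0.0912]]
[[-0.1662  0.4695  0.8338]
 [-0.1662  0.4695  0.8338]
 [-0.1662  0.4695  0.8338]
 [-0.1662  0.4695  0.8338]
 [-0.1662  0.4695  0.8338]]
[[317.4304 221.8818]
 [316.9374 261.4402]]
[[-0.0049  0.0023  0.203 ]]
[[-0.0017  0.0023  0.203 ]]
rim tool [0.0002 0.0002 0.2151] world [0.5477 0.1092 0.093 ]
rim tool [-0.002   0.0022  0.2579] world [0.5492 0.1068 0.093 ]
```

The rim is at about (0.548, 0.108), and the driver axis sits at about (−2.6, +0.3) mm in the tool frame. I'll shift over the bore and turn clockwise with compensation, to a start angle that leaves joint 7 enough room.

Emit:
drive_tool(
  motion=[
    [[0.31,-0.155,0],[0,0,0],-1],
    [[0.001,0.046,0],[0,0,10],-1],
    [[0.001,0.046,0],[0,0,10],-1],
    [[0.001,0.046,0],[0,0,10],-1],
    [[0.001,0.046,0],[0,0,10],-1],
    [[0.001,0.046,0],[0,0,10],-1],
    [[0.001,0.046,0],[0,0,10],-1],
    [[0.001,0.046,0],[0,0,10],-1],
    [[0.001,0.046,0],[0,0,10],-1],
    [[0.001,0.046,0],[0,0,10],-1],
    [[0.001,0.046,0],[0,0,10],-1],
    [[0.001,0.046,0],[0,0,10],-1],
  ],
)

```text
time: 10.72
position: [0.5477, 0.1103, 0.3083]
tool_rot: [2.322, 2.116, -0.0]
ft_force: [-0.4, -0.2, -1.8]
grip_width: 0.329
grip_force: 40.0
```

Emit:
drive_tool(
  motion=[
    [[0.001,0.046,0],[0,0,10],-1],
    [[0,0,0],[0,0,0],-1],
    [[0,0,0],[0,0,0],-1],
  ],
)

```text
time: 11.1
position: [0.5482, 0.1104, 0.3082]
tool_rot: [2.489, 1.917, -0.0]
ft_force: [0.2, -0.4, -1.1]
grip_width: 0.326
grip_force: 40.0
```

```bash
cat > look.py <<'E'
from m import *
import sys
t=sys.argv[1];d=np.array([-.0026,.0003,0])
s=ctrl.get_state();p=np.array(s['position']);Rt=R.from_rotvec(s['tool_rot'])
tip=p+Rt.apply(d+[0,0,.203]);print(s['time'],p,s['tool_rot'],'q7',s['joint_positions'][6],'F',s['ft_force'],'tip',tip)
for n,rows in(('scene',range(280,304,3)),('side',range(276,312,4))):
    im=ctrl.get_image(n)[:,:,::-1].copy();cv2.imwrite(f'pics/{n}{t}.png',im)
    cp=campose(n);a,b=proj(cp,[tip,tip+[0,0,.03]])
    g=cv2.cvtColor(im,cv2.COLOR_BGR2HSV)[...,1].astype(float)
    out=[]
    for r in range(int(b[1])-8,int(a[1])-3,2):
        u=a[0]+(b[0]-a[0])*(r-a[1])/(b[1]-a[1]);x=np.arange(int(u)-5,int(u)+7)
        w=np.clip(80-g[r,x],0,60);out.append(round(float((w*x).sum()/w.sum()-u),2))
    print(n,'tip pred',a,'shank minus pred',out, 'rim pred',proj(cp,[[.548,.108,.093]])[0])
    box=(225,295,255,322) if n=='scene' else (325,300,355,325)
    r=rim(im,box);print('  rim cols',[(int(q[0]),(int(q[1])+int(q[2]))/2,int(q[2]-q[1])) for q in r])
im=ctrl.get_image('wrist')[:,:,::-1].copy();cv2.imwrite(f'pics/w{t}.png',im)
print('wrist',proj(campose('wrist',s),[tip,[.548,.108,.093]]))
E
python3 look.py 5
```

```text
11.1 [0.5482 0.1104 0.3082] [ 2.4889  1.917  -0.0002] q7 -0.5786835504787053 F [ 0.1519 -0.361  -1.054 ] tip [0.5478 0.1078 0.1052]
scene tip pred [240.7913 300.9924] shank minus pred [-1.24, -1.28, -1.25, -1.17, -1.34, -1.22, -0.92, 1.1] rim pred [241.2889 305.7016]
  rim cols [(302, 243.0, 2), (303, 243.0, 4), (304, 242.0, 8), (305, 240.5, 11), (306, 240.5, 11), (307, 240.0, 10), (308, 241.0, 8), (309, 241.0, 6), (310, 241.0, 6), (311, 241.5, 5), (312, 240.0, 2), (313, 241.0, 0)]
side tip pred [339.4604 306.4711] shank minus pred [0.59, 1.57, 1.54, 1.45, 1.46, 1.46, 1.33, -0.01, 0.0] rim pred [339.3182 311.4237]
  rim cols [(308, 336.0, 0), (309, 339.5, 7), (310, 339.0, 8), (311, 339.0, 10), (312, 339.5, 9), (313, 340.5, 7), (314, 335.5, 1), (315, 335.0, 0), (316, 335.5, 1), (317, 337.5, 1), (318, 338.5, 5), (319, 339.0, 0)]
wrist [[319.3326 228.9639]
 [319.4962 225.1101]]
```

```bash
python3 - <<'E'
from m import *
d=cv2.imread('pics/side5.png');print('side 332..');shank(d,range(266,304,5),332,350)
s=cv2.imread('pics/scene5.png');print('scene 230..');shank(s,(280,286,290),230,246)
w=cv2.imread('pics/w5.png');print([tuple(map(int,a)) for a in rim(w,(290,190,355,255))])
h=cv2.cvtColor(w,cv2.COLOR_BGR2HSV)
for r in range(216,250,3):print(r,' '.join(f'{a[1]}/{a[2]}' for a in h[r,306:338]))
E
```

```text
side 332..
266 100/97 71/43 27/19 21/24 57/27 40/19 26/29 66/27 12/22 23/22 51/25 53/24 23/22 26/29 92/72 98/136 96/210 89/236
271 153/237 152/237 156/236 153/232 138/215 66/151 11/116 14/111 7/108 41/119 105/156 117/203 101/229 88/237 89/237 90/237 90/237 91/233
276 151/239 154/238 155/237 150/237 136/219 71/155 9/120 9/119 11/115 41/125 107/155 130/180 106/192 95/222 91/230 91/230 92/230 92/230
281 155/228 155/227 153/227 148/225 133/203 60/149 6/118 11/118 13/114 36/120 104/145 128/167 104/177 100/216 93/226 92/228 97/227 93/228
286 156/221 153/214 152/213 146/211 122/188 49/140 9/118 9/117 14/112 26/116 65/134 73/146 52/151 54/176 62/189 77/202 86/220 90/225
291 155/145 151/152 150/158 145/158 108/147 32/126 11/121 7/115 9/113 9/117 8/136 12/155 9/164 11/168 11/169 6/179 10/203 8/220
296 146/131 146/131 147/128 144/126 93/121 19/118 6/119 7/117 11/114 7/113 8/127 11/142 11/134 8/128 6/127 10/126 10/132 5/154
301 8/121 7/116 9/108 11/111 9/114 7/113 7/115 9/115 9/109 10/107 10/104 9/111 16/114 9/110 9/112 14/113 7/111 7/105
scene 230..
280 88/212 89/213 87/212 86/205 79/181 49/140
[... 2894 characters left out ...]
9/107 17/108 20/113 17/117 21/120 19/120 17/120 19/123 13/122 8/121 4/119 4/118 4/119 4/118 8/121 8/125 6/126 6/128
243 7/111 5/98 9/81 15/69 17/59 27/56 26/49 33/47 33/46 33/46 39/46 34/45 41/44 35/44 46/44 42/43 42/43 41/44 37/48 34/53 27/56 20/64 14/74 9/85 5/95 8/101 9/110 6/118 6/124 8/127 6/128 6/129
246 24/32 34/30 32/32 34/30 25/31 25/31 39/33 45/34 35/36 28/37 34/37 33/39 34/38 36/42 38/40 38/40 33/39 42/43 38/40 43/42 33/39 32/40 37/41 38/40 31/41 44/41 38/40 28/45 23/56 12/83 12/110 10/124
249 31/25 38/27 20/26 0/25 19/27 35/29 19/27 26/29 25/31 25/31 33/31 23/33 30/34 30/34 29/35 34/37 22/35 40/38 34/37 34/37 37/41 38/40 46/39 38/40 34/38 32/40 34/38 40/38 33/39 32/40 25/41 25/52
```

Emit:
drive_tool(
  motion=[
    [[0,0,0.6],[0,0,0],-1],
    [[0,0,0.6],[0,0,0],-1],
    [[0,0,0.3],[0,0,0],-1],
    [[0,0,0],[0,0,0],-1],
  ],
)

```text
time: 11.75
position: [0.5482, 0.1104, 0.2928]
tool_rot: [-2.491, -1.914, 0.001]
ft_force: [0.3, 0.3, -1.1]
grip_width: 0.322
grip_force: 40.0
```

Emit:
drive_tool(
  motion=[
    [[0,0,0.15],[0,0,0],-1],
    [[0,0,0.15],[0,0,0],-1],
    [[0,0,0],[0,0,0],-1],
  ],
)

```text
time: 12.12
position: [0.5483, 0.1104, 0.2902]
tool_rot: [2.491, 1.914, -0.0]
ft_force: [-0.3, -0.4, -1.8]
grip_width: 0.324
grip_force: 40.0
```

Emit:
drive_tool(
  motion=[
    [[0,0,0.15],[0,0,0],-1],
    [[0,0,0.15],[0,0,0],-1],
    [[0,0,0],[0,0,0],-1],
  ],
)

```text
time: 12.5
position: [0.5483, 0.1104, 0.287]
tool_rot: [-2.491, -1.914, 0.0]
ft_force: [-0.2, -0.5, -2.0]
grip_width: 0.331
grip_force: 40.0
```

Emit:
drive_tool(
  motion=[
    [[0,0,0.15],[0,0,0],-1],
    [[0,0,0.15],[0,0,0],-1],
    [[0,0,0],[0,0,0],-1],
  ],
)

```text
time: 12.88
position: [0.5483, 0.1104, 0.284]
tool_rot: [2.491, 1.914, -0.0]
ft_force: [0.7, -0.3, 0.1]
grip_width: 0.328
grip_force: 40.0
```

Emit:
drive_tool(
  motion=[
    [[0,0,0.1],[0,0,0],-1],
    [[0,0,0],[0,0,0],-1],
  ],
)

```text
time: 13.12
position: [0.5483, 0.1104, 0.2831]
tool_rot: [-2.491, -1.914, 0.0]
ft_force: [0.8, 0.4, -0.8]
grip_width: 0.326
grip_force: 40.0
```

Emit:
drive_tool(
  motion=[
    [[0,0,0.1],[0,0,0],-1],
    [[0,0,0],[0,0,0],-1],
  ],
)

```text
time: 13.38
position: [0.5483, 0.1104, 0.2821]
tool_rot: [2.491, 1.914, -0.0]
ft_force: [0.7, 0.2, -1.7]
grip_width: 0.329
grip_force: 40.0
```

Emit:
drive_tool(
  motion=[
    [[0,0,0.2],[0,0,0],-1],
    [[0,0,0.2],[0,0,0],-1],
    [[0,0,0],[0,0,0],-1],
  ],
)

```text
time: 13.75
position: [0.5483, 0.1103, 0.278]
tool_rot: [-2.492, -1.914, 0.001]
ft_force: [-0.1, 0.5, -0.8]
grip_width: 0.326
grip_force: 40.0
```

Emit:
drive_tool(
  motion=[
    [[0,0,0.2],[0,0,0],-1],
    [[0,0,0.15],[0,0,0],-1],
    [[0,0,0],[0,0,0],-1],
  ],
)

```text
time: 14.12
position: [0.5483, 0.1103, 0.2746]
tool_rot: [2.491, 1.914, -0.0]
ft_force: [-0.1, -0.1, -0.8]
grip_width: 0.329
grip_force: 40.0
```

Emit:
drive_tool(
  motion=[
    [[0,0,0.15],[0,0,0],-1],
    [[0,0,0.1],[0,0,0],-1],
    [[0,0,0],[0,0,0],-1],
  ],
)

```text
time: 14.5
position: [0.5483, 0.1103, 0.2722]
tool_rot: [2.491, 1.913, -0.0]
ft_force: [0.0, -0.5, -1.2]
grip_width: 0.329
grip_force: 40.0
```

Emit:
drive_tool(
  motion=[
    [[0,0,0.1],[0,0,0],-1],
    [[0,0,0],[0,0,0],-1],
  ],
)

```text
time: 14.75
position: [0.5484, 0.1103, 0.2714]
tool_rot: [2.491, 1.913, -0.0]
ft_force: [-0.5, -0.3, -0.2]
grip_width: 0.327
grip_force: 40.0
```

Emit:
drive_tool(
  motion=[
    [[0,0,0.06],[0,0,0],-1],
    [[0,0,0],[0,0,0],-1],
  ],
)

```text
time: 15.0
position: [0.5484, 0.1104, 0.2709]
tool_rot: [2.491, 1.913, 0.0]
ft_force: [-1.1, -0.5, 2.0]
grip_width: 0.326
grip_force: 40.0
```

```bash
python3 - <<'E'
from h import *
f=[]
for i in range(8):
    s=ctrl.get_state();f.append(s['ft_force']);ctrl.get_image('scene') if i<3 else 0
print(np.array(f),s['position'],s['joint_positions'][6],s['torque'])
E
```

```text
[[-1.0528 -0.5261  2.0376]
 [ 0.4916 -0.4047  2.7263]
 [ 0.4145 -1.2054  2.0708]
 [-0.4016 -0.7848  1.6423]
 [-0.4016 -0.7848  1.6423]
 [-0.4016 -0.7848  1.6423]
 [-0.4016 -0.7848  1.6423]
 [-0.4016 -0.7848  1.6423]] [0.5484 0.1104 0.2708] -0.5930191166318737 [-0.3156  0.0628 -0.0077]
```

Blade is resting on the head with about 3.5 N. Next I search counter-clockwise with compensation.

Emit:
drive_tool(
  motion=[
    [[-0.009,-0.045,-0.02],[0,0,-10],-1],
    [[0,0,0],[0,0,0],-1],
  ],
)

```text
time: 15.4
position: [0.5482, 0.1104, 0.271]
tool_rot: [2.317, 2.121, 0.001]
ft_force: [0.2, -0.9, 1.3]
grip_width: 0.325
grip_force: 40.0
```

Emit:
drive_tool(
  motion=[
    [[-0.009,-0.045,0],[0,0,-10],-1],
    [[0,0,0],[0,0,0],-1],
  ],
)

```text
time: 15.65
position: [0.5478, 0.1104, 0.271]
tool_rot: [2.126, 2.312, 0.001]
ft_force: [1.2, -0.9, 0.6]
grip_width: 0.329
grip_force: 40.0
```

Emit:
drive_tool(
  motion=[
    [[-0.009,-0.045,0],[0,0,-10],-1],
    [[0,0,0],[0,0,0],-1],
  ],
)

```text
time: 15.9
position: [0.5469, 0.1101, 0.2705]
tool_rot: [-1.918, -2.488, 0.001]
ft_force: [0.9, -1.1, 0.4]
grip_width: 0.329
grip_force: 40.0
```

Emit:
drive_tool(
  motion=[
    [[-0.009,-0.045,0],[0,0,-10],-1],
    [[0,0,0],[0,0,0],-1],
  ],
)

```text
time: 16.15
position: [0.5465, 0.11, 0.2704]
tool_rot: [-1.695, -2.644, 0.0]
ft_force: [0.9, 0.1, -1.3]
grip_width: 0.325
grip_force: 40.0
```

Emit:
drive_tool(
  motion=[
    [[-0.009,-0.045,0],[0,0,-10],-1],
    [[0,0,0],[0,0,0],-1],
  ],
)

```text
time: 16.4
position: [0.546, 0.1095, 0.2705]
tool_rot: [-1.459, -2.782, 0.001]
ft_force: [1.0, -1.4, -1.3]
grip_width: 0.326
grip_force: 40.0
```

Emit:
drive_tool(
  motion=[
    [[-0.009,-0.045,0],[0,0,-10],-1],
    [[0,0,0],[0,0,0],-1],
  ],
)

```text
time: 16.65
position: [0.5457, 0.1092, 0.2705]
tool_rot: [-1.211, -2.898, 0.001]
ft_force: [1.1, -0.8, -2.1]
grip_width: 0.327
grip_force: 40.0
```

Force dropped back to baseline, so the blade is in line. I'll go a little deeper, carefully.

Emit:
drive_tool(
  motion=[
    [[0,0,0.06],[0,0,0],-1],
    [[0,0,0],[0,0,0],-1],
  ],
)

```text
time: 16.9
position: [0.5458, 0.1093, 0.2702]
tool_rot: [-1.205, -2.901, 0.001]
ft_force: [0.5, -1.7, -0.3]
grip_width: 0.328
grip_force: 40.0
```

Emit:
drive_tool(
  motion=[
    [[0,0,0.06],[0,0,0],-1],
    [[0,0,0],[0,0,0],-1],
  ],
)

```text
time: 17.15
position: [0.5459, 0.1093, 0.2697]
tool_rot: [1.202, 2.902, -0.001]
ft_force: [0.4, -2.4, 0.4]
grip_width: 0.325
grip_force: 40.0
```

Emit:
drive_tool(
  motion=[
    [[-0.03,-0.03,0],[0,0,0],-1],
    [[0,0,0],[0,0,0],-1],
  ],
)

```text
time: 17.4
position: [0.5459, 0.1091, 0.2697]
tool_rot: [1.201, 2.903, 0.0]
ft_force: [-0.7, -1.0, -0.1]
grip_width: 0.328
grip_force: 40.0
```

Emit:
drive_tool(
  motion=[
    [[0,0,0.06],[0,0,0],-1],
    [[0,0,0],[0,0,0],-1],
  ],
)

```text
time: 17.65
position: [0.5459, 0.1091, 0.2691]
tool_rot: [1.201, 2.903, 0.0]
ft_force: [-1.0, -0.6, 1.0]
grip_width: 0.329
grip_force: 40.0
```

Emit:
drive_tool(
  motion=[
    [[0.001,0.046,0],[0,0,10],-1],
    [[0,0,0],[0,0,0],-1],
  ],
)

```text
time: 17.9
position: [0.546, 0.1094, 0.2687]
tool_rot: [-1.447, -2.788, 0.0]
ft_force: [0.9, -1.6, -0.5]
grip_width: 0.328
grip_force: 40.0
```

```bash
cat > st.py <<'E'
from h import *
f=[];t=[]
for i in range(5):
    s=ctrl.get_state();f.append(s['ft_force']);t.append(s['torque'])
    if i<4: ctrl.get_image('scene')
yaw=np.degrees(np.arctan2(*R.from_rotvec(s['tool_rot']).as_matrix()[[1,0],0]))
print(s['time'],'F',np.mean(f,0),'T',np.mean(t,0),s['position'],'yaw',yaw,'q7',s['joint_positions'][6])
E
python3 st.py
```

```text
18.1 F [ 0.1328 -1.377  -0.9343] T [-0.3864 -0.2208 -0.0062] [0.5461 0.1094 0.2688] yaw 125.16688731054779 q7 0.2682226739375704
```

The blade is free in the slot. I'll seat it 1 mm deeper, then rectify the window in the wrist picture through the four frame corners.

Emit:
drive_tool(
  motion=[
    [[0,0,0.1],[0,0,0],-1],
    [[0,0,0],[0,0,0],-1],
  ],
)

```text
time: 18.35
position: [0.5462, 0.1094, 0.2679]
tool_rot: [-1.449, -2.788, 0.0]
ft_force: [0.6, -1.5, -1.3]
grip_width: 0.326
grip_force: 40.0
```

```bash
cat > win.py <<'E'
from m import *
import sys
# frame corners in world from w4 (pose + its calibration at that time approximated)
T=np.array([[.0003,.968,.2508,.0671],[1,.0002,-.0021,.0009],[-.002,.2508,-.968,-.0912]])
Rt=R.from_rotvec([.4085,-3.1147,.0001]).as_matrix();p=np.array([.548,.1091,.3081])
c=ctrl.calibration('wrist');cp4=(c['K'],c['distortion'],Rt@T[:,:3],Rt@T[:,3]+p)
uv=[(258+(x-300)/5,85+y/5) for x,y in((455,268),(740,265),(748,410),(448,412))]
W=np.array([onz(cp4,[u],z)[0] for u,z in zip(uv,(.046,.046,.066,.066))])
print('frame',np.linalg.norm(W[1]-W[0]),np.linalg.norm(W[2]-W[3]),np.linalg.norm(W[3]-W[0]))
def rect(im,cp,du=0,dv=0,k=10):
    q=(proj(cp,W)+[du,dv]).astype(np.float32);print(q.tolist())
    d=np.float32([[0,0],[520,0],[520,280],[0,280]])+60
    return cv2.warpPerspective(im,cv2.getPerspectiveTransform(q,d),(640,400),flags=cv2.INTER_CUBIC)
if __name__=='__main__':
    s=ctrl.get_state();n=sys.argv[1]
    im=ctrl.get_image('wrist')[:,:,::-1].copy();cv2.imwrite(f'pics/w{n}.png',im)
    sc=ctrl.get_image('scene')[:,:,::-1].copy();cv2.imwrite(f'pics/scene{n}.png',sc)
    a=rect(im,campose('wrist',s));b=rect(cv2.imread('pics/w4.png'),cp4)
    e=rect(sc,campose('scene'));f=rect(cv2.imread('pics/scene4.png'),campose('scene'))
    o=np.vstack([np.hstack([b,a]),np.hstack([f,e])]);o=cv2.resize(o,None,fx=.625,fy=.625,interpolation=cv2.INTER_AREA);cv2.imwrite(f'pics/r{n}.png',o);print(o.shape)
E
python3 st.py; python3 win.py 6
```

```text
18.55 F [ 0.3859 -1.5922 -0.998 ] T [-0.4096 -0.164  -0.0172] [0.5461 0.1093 0.2679] yaw 125.06327860592872 q7 0.26610211646068627
frame 0.05069988134503809 0.051231100307025844 0.031016531567788927
[[237.9833984375, 223.63699340820312], [256.0464172363281, 165.5360107421875], [282.0843811035156, 178.0946502685547], [261.5340881347656, 239.6262969970703]]
[[289.03070068359375, 138.59922790527344], [346.0350036621094, 138.0011749267578], [347.6354675292969, 167.0009002685547], [287.63092041015625, 167.39926147460938]]
[[275.9637145996094, 329.53302001953125], [258.6970520019531, 345.48638916015625], [248.1568145751953, 332.6610412597656], [266.0016784667969, 316.9530944824219]]
[[275.9637145996094, 329.53302001953125], [258.6970520019531, 345.48638916015625], [248.1568145751953, 332.6610412597656], [266.0016784667969, 316.9530944824219]]
(500, 800, 3)
```

Emit:
drive_tool(
  motion=[
    [[0.001,0.046,0],[0,0,10],-1],
    [[0.001,0.046,0],[0,0,10],-1],
    [[0,0,0],[0,0,0],-1],
  ],
)

```text
time: 19.02
position: [0.5469, 0.11, 0.268]
tool_rot: [-1.909, -2.495, 0.0]
ft_force: [-0.2, -1.0, -1.1]
grip_width: 0.327
grip_force: 40.0
```

```bash
python3 st.py
```

```text
19.225 F [ 0.0143 -0.8609 -0.878 ] T [-0.3846 -0.0991 -0.0038] [0.5469 0.1099 0.2679] yaw 105.17572310911073 q7 -0.0755710988742212
```

Emit:
drive_tool(
  motion=[
    [[0.001,0.046,0],[0,0,10],-1],
    [[0.001,0.046,0],[0,0,10],-1],
    [[0.001,0.046,0],[0,0,10],-1],
    [[0,0,0],[0,0,0],-1],
  ],
)

```text
time: 19.73
position: [0.548, 0.1099, 0.2679]
tool_rot: [-2.488, -1.917, 0.002]
ft_force: [-0.7, -1.6, -1.1]
grip_width: 0.325
grip_force: 40.0
```

```bash
python3 st.py; python3 win.py 7; python3 - <<'E'
from win import *
def load(n,du=0,dv=0): pass
w4=rect(cv2.imread('pics/w4.png'),cp4)
w7=cv2.imread('pics/r7.png');w6=cv2.imread('pics/r6.png')
o=np.vstack([w6[:250],np.hstack([w7[:250,400:],w7[250:,400:]])]);cv2.imwrite('pics/v9.png',o)
E
```

```text
19.925 F [-1.3877 -1.1813 -0.9888] T [-0.5298  0.3613 -0.004 ] [0.548  0.1099 0.2679] yaw 75.19437642960227 q7 -0.5902122960675509
frame 0.05069988134503809 0.051231100307025844 0.031016531567788927
[[271.095458984375, 281.1701965332031], [238.9022979736328, 232.12203979492188], [259.2140808105469, 223.3013916015625], [293.1876525878906, 276.8598327636719]]
[[289.03070068359375, 138.59922790527344], [346.0350036621094, 138.0011749267578], [347.6354675292969, 167.0009002685547], [287.63092041015625, 167.39926147460938]]
[[275.9637145996094, 329.53302001953125], [258.6970520019531, 345.48638916015625], [248.1568145751953, 332.6610412597656], [266.0016784667969, 316.9530944824219]]
[[275.9637145996094, 329.53302001953125], [258.6970520019531, 345.48638916015625], [248.1568145751953, 332.6610412597656], [266.0016784667969, 316.9530944824219]]
(500, 800, 3)
frame 0.05069988134503809 0.051231100307025844 0.031016531567788927
[[289.03070068359375, 138.59922790527344], [346.0350036621094, 138.0011749267578], [347.6354675292969, 167.0009002685547], [287.63092041015625, 167.39926147460938]]
```

View pics/v9.png

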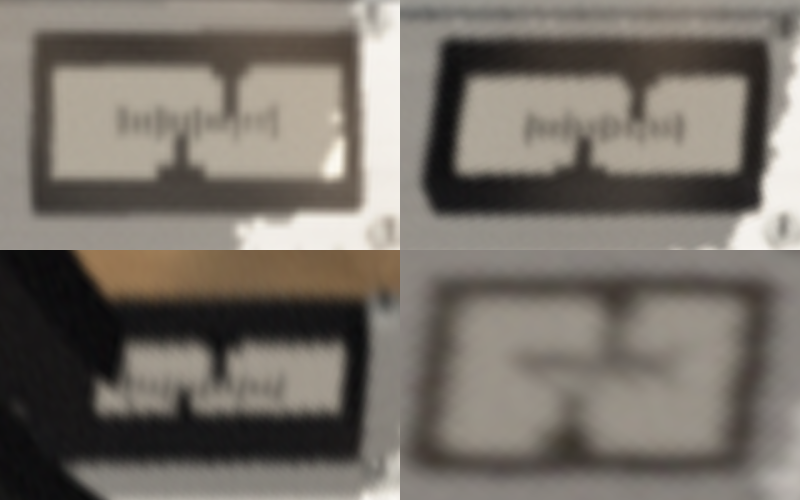

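Top row: the gap before insertion and at engagement is about 7.8 mm (pointer 231/638, index 181/584). Bottom row: after turning, pointer 221 and index 185, so about 5 mm is left. I'll write a numeric gap measure from the rectified scene picture, averaged over frames, and keep turning.

Emit:
drive_tool(
  motion=[
    [[0.001,0.046,0],[0,0,10],-1],
    [[0.001,0.046,0],[0,0,10],-1],
    [[0,0,0],[0,0,0],-1],
  ],
)

```text
time: 20.4
position: [0.549, 0.1098, 0.2679]
tool_rot: [-2.784, -1.456, 0.001]
ft_force: [-1.8, -1.6, -0.3]
grip_width: 0.325
grip_force: 40.0
```

```bash
cat > gap.py <<'E'
from win import *
import io,contextlib
def bands(im):
    with contextlib.redirect_stdout(io.StringIO()): r=rect(im,campose('scene'))
    g=cv2.GaussianBlur(cv2.cvtColor(r,cv2.COLOR_BGR2GRAY),(0,0),5).astype(float)
    out=[]
    for r0,r1 in((125,150),(250,275)):
        p=g[r0:r1,120:500].mean(0);w=np.clip(np.percentile(p,75)-12-p,0,None);k=np.argmax(w[20:-20])+20
        x=np.arange(max(0,k-30),min(380,k+31));out.append(120+(w[x]*x).sum()/w[x].sum())
    return np.array(out)
if __name__=='__main__':
    for n in('4','5','6','7'):print(n,bands(cv2.imread(f'pics/scene{n}.png')))
    fs=[bands(ctrl.get_image('scene')[:,:,::-1].copy()) for _ in range(4)];print('now',np.mean(fs,0),np.std(fs,0))
E
python3 st.py; python3 gap.py
```

```text
20.6 F [-1.9182 -1.2818 -0.7394] T [-0.4393  0.6606  0.0188] [0.549  0.1098 0.2679] yaw 55.19406008906057 q7 -0.9332715120058174
frame 0.05069988134503809 0.051231100307025844 0.031016531567788927
4 [372.6532 274.1844]
5 [372.113  275.6477]
6 [372.9085 275.6053]
7 [342.824  274.6089]
now [313.2172 275.3412] [0.459  0.3808]
```

Emit:
drive_tool(
  motion=[
    [[-0.03,0.02,0],[0,0,7],-1],
    [[0.002,0.032,0],[0,0,7],-1],
    [[0,0,0],[0,0,0],-1],
  ],
)

```text
time: 21.18
position: [0.5494, 0.1094, 0.2679]
tool_rot: [-2.941, -1.104, 0.0]
ft_force: [-2.1, -0.9, -1.0]
grip_width: 0.329
grip_force: 40.0
```

```bash
python3 st.py; python3 gap.py|tail -1;  python3 win.py 8 >/dev/null; python3 - <<'E'
import cv2,numpy as np
a=cv2.imread('pics/r8.png');print(a.shape)
E
```

```text
21.375 F [-2.3072 -0.3691 -1.032 ] T [-0.1953  0.7269  0.0211] [0.5493 0.1094 0.2679] yaw 41.15446818689267 q7 -1.173335740836827
now [295.4068 274.9912] [0.1359 0.7378]
(500, 800, 3)
```

The scene measure gives about 0.4 mm left. To confirm with the wrist camera, I'll back off within the slot play, lift out of the slot while staying in the bore, and turn round to view the window.

Emit:
drive_tool(
  motion=[
    [[-0.009,-0.045,0],[0,0,-10],-1],
    [[0,0,0],[0,0,0],-1],
    [[0,0,-0.6],[0,0,0],-1],
    [[0,0,-0.6],[0,0,0],-1],
    [[-0.009,-0.045,0],[0,0,-10],-1],
    [[-0.009,-0.045,0],[0,0,-10],-1],
    [[-0.009,-0.045,0],[0,0,-10],-1],
    [[-0.009,-0.045,0],[0,0,-10],-1],
    [[-0.009,-0.045,0],[0,0,-10],-1],
    [[-0.009,-0.045,0],[0,0,-10],-1],
    [[-0.009,-0.045,0],[0,0,-10],-1],
    [[0,0,0],[0,0,0],-1],
  ],
)

```text
time: 23.18
position: [0.5465, 0.1094, 0.2807]
tool_rot: [1.549, 2.732, 0.001]
ft_force: [0.4, 0.4, -2.4]
grip_width: 0.328
grip_force: 40.0
```

```bash
python3 st.py; python3 gap.py|tail -1;  python3 win.py 9 | head -2; python3 - <<'E'
from h import *
# needle centroids along each rectified row, with the frame's side edges for skew: numbers from wrist pic (rectified r9, top-right tile)
a=cv2.imread('pics/r9.png',0).astype(float)[:250]
for off,name in((0,'w4'),(400,'w9')):
    t=a[:,off:off+400]
    for r in list(range(70,116,5))+list(range(135,180,5)):
        row=t[r-1:r+2].mean(0)
        e=np.where(row[20:375]<100)[0]+20
        seg=np.split(e,np.where(np.diff(e)>1)[0]+1)
        print(name,r,[(int(s[0]),int(s[-1])) for s in seg])
E
```

```text
23.375 F [-0.153   0.0405 -1.9289] T [ 0.0079 -0.1151 -0.0169] [0.5463 0.1093 0.2803] yaw 120.9167879940525 q7 0.20188313285220638
now [295.5735 275.4757] [0.3385 0.3928]
frame 0.05069988134503809 0.051231100307025844 0.031016531567788927
[[241.6156005859375, 225.79922485351562], [254.94210815429688, 168.801513671875], [280.42425537109375, 178.9783935546875], [264.99603271484375, 239.3879852294922]]
w4 70 [(33, 51), (214, 242), (344, 354)]
w4 75 [(33, 50), (221, 238), (345, 354)]
w4 80 [(33, 49), (225, 235), (345, 354)]
w4 85 [(33, 49), (226, 234), (345, 354)]
w4 90 [(34, 50), (226, 234), (345, 354)]
w4 95 [(34, 50), (226, 234), (346, 354)]
w4 100 [(34, 50), (226, 233), (346, 354)]
w4 105 [(34, 50), (226, 233), (346, 354)]
w4 110 [(34, 50), (227, 233), (347, 354)]
w4 115 [(33, 50), (348, 355)]
w4 135 [(32, 49), (350, 355)]
w4 140 [(31, 49), (178, 184), (351, 355)]
w4 145 [(31, 48), (177, 185), (351, 355)]
w4 150 [(31, 48), (177, 185), (351, 355)]
w4 155 [(31, 49), (177, 185), (351, 355)]
w4 160 [(31, 49), (176, 186), (351, 354)]
w4 165 [(31, 49), (172, 189), (351, 354)]
w4 170 [(31, 49), (160, 199), (351, 354)]
w4 175 [(31, 50), (159, 203), (351, 354)]
w9 70 [(37, 370)]
w9 75 [(35, 228), (231, 245), (256, 262), (301, 321), (324, 370)]
w9 80 [(35, 67), (173, 211), (345, 370)]
w9 85 [(34, 65), (178, 206), (347, 369)]
w9 90 [(33, 64), (181, 199), (347, 369)]
w9 95 [(33, 63), (183, 197), (347, 369)]
w9 100 [(32, 63), (184, 196), (347, 368)]
w9 105 [(31, 62), (183, 195), (346, 368)]
w9 110 [(30, 62), (183, 195), (345, 368)]
w9 115 [(29, 61), (184, 194), (344, 368)]
w9 135 [(27, 58), (180, 184), (342, 366)]
w9 140 [(26, 57), (177, 189), (342, 366)]
w9 145 [(25, 56), (177, 190), (341, 366)]
w9 150 [(24, 56), (176, 190), (341, 365)]
w9 155 [(23, 55), (176, 189), (340, 365)]
w9 160 [(23, 54), (175, 190), (340, 365)]
w9 165 [(23, 54), (171, 195), (339, 364)]
w9 170 [(22, 57), (155, 205), (336, 364)]
w9 175 [(21, 364)]
```

The wrist picture puts the pointer, carried to the index's row, at 183.9 against index 183. That leaves about 0.15 mm, so the scale is set. Next I withdraw and return.

Emit:
drive_tool(
  motion=[
    [[0,0,-1],[0,0,0],-1],
    [[0,0,-2.5],[0,0,0],-1],
    [[0,0,-3],[0,0,0],-1],
    [[0,0,-2.5],[0,0,0],-1],
    [[0,0,0],[0,0,10],-1],
    [[0,0,0],[0,0,10],-1],
    [[0,0,0],[0,0,10],-1],
    [[0,0,0],[0,0,10],-1],
    [[0,0,0],[0,0,10],-1],
    [[0,0,0],[0,0,10],-1],
    [[0,0,0],[0,0,10],-1],
    [[0,0,0],[0,0,10],-1],
  ],
)

```text
time: 25.18
position: [0.546, 0.1094, 0.3708]
tool_rot: [2.945, 1.093, 0.0]
ft_force: [-0.7, 0.2, -0.9]
grip_width: 0.325
grip_force: 40.0
```

Emit:
drive_tool(
  motion=[
    [[0,0,0],[0,0,10],-1],
    [[0,0,0],[0,0,10],-1],
    [[0,0,0],[0,0,10],-1],
    [[0,0,0],[0,0,10],-1],
    [[0,0,0],[0,0,10],-1],
    [[0,0,0],[0,0,6.9],-1],
    [[0,0,0],[0,0,0],-1],
    [[0,0,0],[0,0,0],-1],
  ],
)

```text
time: 26.18
position: [0.546, 0.1094, 0.3704]
tool_rot: [3.112, -0.43, 0.0]
ft_force: [0.3, -0.0, -1.0]
grip_width: 0.324
grip_force: 40.0
```

```bash
python3 st.py; python3 gap.py|tail -1
```

```text
26.375 F [-0.0305  0.0346 -1.1015] T [0.0358 0.0312 0.0143] [0.5461 0.1093 0.3701] yaw -15.807828518202038 q7 -2.140283593565018
now [295.2964 275.2242] [0.4873 0.5389]
```

Emit:
drive_tool(
  motion=[
    [[0.765,5.016,0],[0,0,0],-1],
    [[0.765,5.016,0],[0,0,0],-1],
    [[0.765,5.016,0],[0,0,0],-1],
    [[0.765,5.016,0],[0,0,0],-1],
    [[0.765,5.016,0],[0,0,0],-1],
    [[0.765,5.016,0],[0,0,0],-1],
    [[0.765,5.016,0],[0,0,0],-1],
    [[0.765,5.016,0],[0,0,0],-1],
    [[0.765,5.016,0],[0,0,0],-1],
    [[0.765,5.016,0],[0,0,0],-1],
    [[2.5,1.37,0],[0,0,0],-1],
    [[2.5,1.37,0],[0,0,0],-1],
  ],
)

```text
time: 28.08
position: [0.5233, -0.4355, 0.3699]
tool_rot: [-3.111, 0.435, 0.0]
ft_force: [-0.4, 0.2, -1.2]
grip_width: 0.329
grip_force: 40.0
```

Emit:
drive_tool(
  motion=[
    [[0,0,0],[0,0,0],-1],
    [[0,0,0],[0,0,0],-1],
    [[0,0,0],[0,0,0],-1],
  ],
)

```text
time: 28.45
position: [0.5231, -0.4336, 0.3705]
tool_rot: [3.111, -0.432, 0.0]
ft_force: [0.2, 0.6, -1.3]
grip_width: 0.323
grip_force: 40.0
```

```bash
python3 st.py; python3 - <<'E'
from m import *
s=ctrl.get_state()
o=[]
for n,(x,y) in (('scene',(400,115)),('side',(320,80))):
    im=ctrl.get_image(n)[:,:,::-1].copy();cv2.imwrite(f'pics/{n}10.png',im)
    a=cv2.imread('pics/'+('s2' if n=='scene' else 'd2')+'.png')
    o.append(np.hstack([crop(a,x,y,100,80,3.7),crop(im,x,y,100,80,3.7)]))
cv2.imwrite('pics/v10.png',np.vstack(o))
E
```

```text
28.65 F [-0.0416  0.159  -0.6488] T [0.0416 0.0373 0.0173] [ 0.5231 -0.4338  0.3706] yaw -15.833356045244075 q7 -1.2184465681542476
```

Emit:
drive_tool(
  motion=[
    [[-0.08,0.05,0.9],[0,0,0],-1],
    [[0,0,0.9],[0,0,0],-1],
    [[0,0,0],[0,0,0],-1],
    [[0,0,0],[0,0,0],-1],
  ],
)

```text
time: 29.25
position: [0.5224, -0.4344, 0.3519]
tool_rot: [-3.112, 0.433, 0.0]
ft_force: [-0.1, 0.2, -1.6]
grip_width: 0.328
grip_force: 40.0
```

```bash
python3 st.py; python3 - <<'E'
from m import *
for n,f,(x,y,w,h) in (('scene','s2',(438,152,20,36)),('side','d2',(357,126,20,32))):
    im=ctrl.get_image(n)[:,:,::-1].copy();cv2.imwrite(f'pics/{n}11.png',im)
    a=cv2.imread(f'pics/{f}.png')
    k=6;A=crop(a,x,y,w,h,k);B=crop(im,x-4,y-4,w+8,h+8,k)
    for part in(slice(0,h*k//2),slice(h*k//2,h*k)):
        r=cv2.matchTemplate(B,A[part],cv2.TM_CCOEFF_NORMED);_,m,_,l=cv2.minMaxLoc(r);print(n,m,l[0]/k-4,(l[1]-part.start)/k-4)
E
```

```text
29.45 F [-0.2111  0.0096 -1.7282] T [ 0.0515  0.0266 -0.0217] [ 0.5225 -0.4344  0.3524] yaw -15.843104631843644 q7 -1.217791516773068
scene 0.9946376085281372 0.0 0.0
scene 0.995061993598938 0.0 0.0
side 0.9721249341964722 -0.16666666666666652 -0.6666666666666665
side 0.9832141399383545 -0.16666666666666652 0.0
```

The driver sits just as it did when lifted out (image shift ≈0). I'll lower it into its hole.

Emit:
drive_tool(
  motion=[
    [[0,0,2],[0,0,0],-1],
    [[0,0,2],[0,0,0],-1],
    [[0,0,1],[0,0,0],-1],
    [[0,0,1],[0,0,0],-1],
    [[0,0,0],[0,0,0],-1],
  ],
)

```text
time: 30.18
position: [0.5222, -0.4342, 0.2912]
tool_rot: [-3.111, 0.433, 0.002]
ft_force: [-0.0, -0.7, -1.2]
grip_width: 0.322
grip_force: 40.0
```

Emit:
drive_tool(
  motion=[
    [[0,0,1.5],[0,0,0],-1],
    [[0,0,2],[0,0,0],-1],
    [[0,0,2],[0,0,0],-1],
    [[0,0,1.5],[0,0,0],-1],
    [[0,0,0.6],[0,0,0],-1],
    [[0,0,0],[0,0,0],-1],
  ],
)

```text
time: 30.92
position: [0.5223, -0.4344, 0.2156]
tool_rot: [-3.111, 0.433, 0.001]
ft_force: [-0.6, 0.5, -1.2]
grip_width: 0.328
grip_force: 40.0
```

Emit:
drive_tool(
  motion=[
    [[0,0,0.2],[0,0,0],-1],
    [[0,0,0.1],[0,0,0],-1],
    [[0,0,0],[0,0,0],-1],
  ],
)

```text
time: 31.3
position: [0.5225, -0.4345, 0.2134]
tool_rot: [3.111, -0.433, 0.001]
ft_force: [-0.2, -0.0, -1.5]
grip_width: 0.326
grip_force: 40.0
```

Emit:
drive_tool(
  motion=[
    [[0,0,0],[0,0,0],0],
    [[0,0,0],[0,0,0],0.5],
    [[0,0,0],[0,0,0],1],
    [[0,0,0],[0,0,0],1],
    [[0,0,0],[0,0,0],1],
    [[0,0,0],[0,0,0],1],
    [[0,0,0],[0,0,0],1],
    [[0,0,0],[0,0,0],1],
    [[0,0,0],[0,0,0],1],
  ],
)

```text
time: 32.42
position: [0.5224, -0.4344, 0.213]
tool_rot: [3.112, -0.433, -0.0]
ft_force: [0.1, -0.5, 0.6]
grip_width: 1.002
grip_force: 0.0
```

Raise clear of the handle, then take a final look at the rack and the rectified scale.

Emit:
drive_tool(
  motion=[
    [[0,0,-1.5],[0,0,0],1],
    [[0,0,-3],[0,0,0],1],
    [[0,0,-4],[0,0,0],1],
    [[0,0,-4],[0,0,0],1],
    [[0,0,-2],[0,0,0],1],
    [[0,0,0],[0,0,0],1],
    [[0,0,0],[0,0,0],1],
  ],
)

```text
time: 33.3
position: [0.5221, -0.4342, 0.3573]
tool_rot: [-3.111, 0.433, 0.002]
ft_force: [0.0, -0.1, -0.7]
grip_width: 0.995
grip_force: 0.0
```

```bash
python3 gap.py|tail -1; python3 - <<'E'
from h import *
s=ctrl.get_image('scene')[:,:,::-1];d=ctrl.get_image('side')[:,:,::-1];w=cv2.imread('pics/r9.png')
a=np.hstack([crop(s,360,160,120,105,3.33),crop(s,205,265,120,105,3.33)])[:350,:799]
b=np.hstack([crop(d,310,140,100,62,4),w[:248,400:]])[:248,:799]
cv2.imwrite('pics/v12.png',np.vstack([a,b]))
E
```

```text
now [296.5315 276.5371] [0.1298 0.3462]
```

View pics/v12.png

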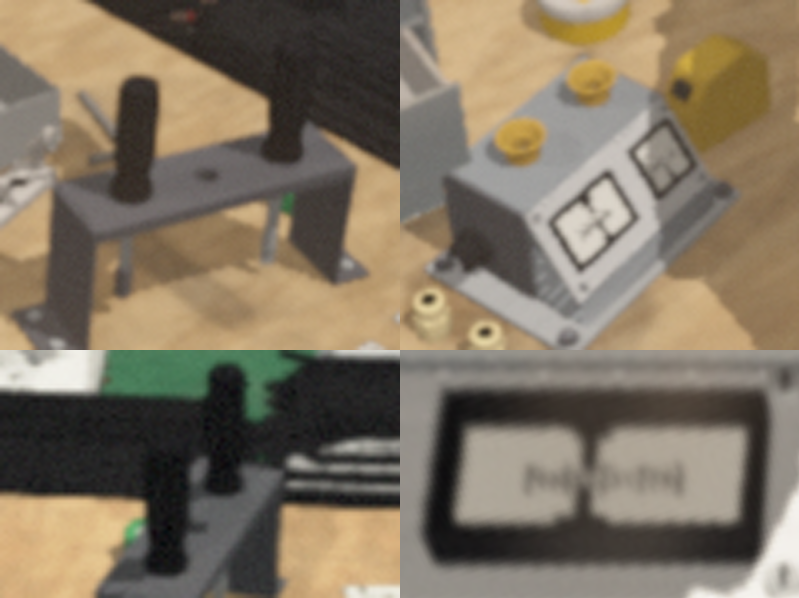

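The flat driver stands upright in its original hole, with its base at about (284,155) in the crop. In the rectified scale the pointer and index are in line at about x=588, and the nuts and tape are undisturbed. I'm handing the job in.

```bash
python3 -c "
from bench import ctrl
print(ctrl.close_job())"
```

```text
the job is handed in; nothing more can be done
None
```

I set the range pointer to within about 0.2 mm of the set index, put the flat screwdriver back upright in its original rack hole, and handed the job in at about 33 s; the hand-in returned no verdict.

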